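# Stand the fallen oil bottle on its drip mat

### The arm

A 6-joint arm with a two-finger parallel gripper is mounted at the origin on the work surface. World frame = base frame: x ahead of the robot, y to its left, z up, the work surface at z = 0. Lengths are in mm, angles in rad, forces in N, time in s.
With the tool pointing down it reaches from about 300 to 775 mm from the base axis. Payload 14.6 kg.
Tool frame: the origin (TCP) lies between the finger pads; the fingertips stand manip.finger_overhang ahead of it and the grasp point (between the pads) lies 2 mm behind it (manip.finger_overhang is the distance from the TCP to the fingertips, in mm); z points along the fingers, y is the direction in which the jaws open and shut (so a half turn about z gives the same grasp; the last joint's range is limited). The gripper opens to 94 mm and grips with 3 to 60 N. Pads are 16 mm wide; open, the fingers measure 119 mm over their backs; the gripper's body (75 mm by 177 mm) begins 78 mm behind the grasp point.
Start: joints at [-1.272, 0.3, 1.521, -0, 1.321, -0.067], TCP at [196.726, -513.603, 222.446] pointing down, gripper open.
Joint ranges: [-3.03, 3.03], [-0.79, 2.21], [0.23, 2.52], [-1.04, 4.18], [0, 3.07], [-2.55, 2.55]. Speed limits (rad/s): [2.22, 2.22, 2.57, 3.14, 3.14, 3.14].

### API

Orientations are given as [roll, pitch, yaw] about the fixed x, y, z axes, in that order (R = Rz(yaw) Ry(pitch) Rx(roll)).
In Python, from cell import manip gives the robot as it stands.
- The arm moves only by the tool drive_tool, never from a script. Its argument "steps" is a list of rows, each an object with "delta_pos": the shift along the world's x, y, z in mm, a list of three; "yaw": the turn about the world's z in rad; "hand": the finger opening in mm, from 0 to 94. A call has 1 to 5 rows; each row shifts and turns the commanded pose from where the row before left it; what a row does not reach is not made up. A row lasts 1/12 s, in which the tool goes at most 41.7 mm and 7.16 degrees, less where a joint would pass 70% of its speed; a pose out of reach is approached as far as the arm can. A call is refused whole if a number of a shift passes 41.7 or a number of a turn 0.125, either way. A call with a gripper value outside its range is refused whole. The fingers move at their own pace and stop on an object; "squeeze" is the grip in N (left out, the last holds). Time passes only in rows, so rows that do not move let the fingers close. It gives the time, the measured TCP pose, the force and the opening at its end, in the units of the state.
- manip.read_state(): the state, without advancing time (a new reading comes with each control period).
- manip.camera(name): name is "scene" or "side" or "wrist"; returns a dict with "frame" (384x512x3 uint8, red, green, blue), "range_z" (384x512 float32, mm along the optical axis (not along the pixel's ray), 0 where there is no reading), "intrinsics" (3x3 intrinsics, pixels), "position" and "attitude" of the camera in the world. Camera axes: x right, y down, z forward; pixel columns grow to the right and rows downward; lengths in mm; the calibration is good to about 2 mm. A picture is of the moment at which its call begins.
- manip.sign_off(): hands the job in, once; it reports no verdict.
The state is a dict: "clock": time; "joints": joint angles; "qd": joint speeds; "effort": joint torques, N m; "eef_pos": TCP position; "eef_rot": TCP orientation; "wrist_force": force on the tool from outside, world axes, zero at the start; "moment": the same for the moment, N m; "finger_gap": finger opening in mm.
Only numpy, scipy, OpenCV 4.12 (cv2) and the standard library are available. Lean on these libraries where they do the work, as an engineer would, in place of code of your own. Each camera call takes 0.05 s, during which the arm holds its last target.

### The job

The oil bottle with the red cap has been knocked over on the repair bench. Stand it upright on the round black drip mat, with its whole base on the mat, and let go of it; set it down, do not drop or throw it. Leave the green bottle and the ball bearing where they are.

Things in the scene. Friction and masses are not known exactly. Their poses are not given: they have to be found in the camera images.
- red_bottle: Fallen white bottle, square section, rigid, closed, about 0.16 kg. Body 60 x 60 x 100 mm, 44 mm square shoulder to 107 mm, then red cap 28 x 28 mm from 107 to 155 mm, faces parallel to the body's. Origin: centre of base; z: base to cap; x, y square to the sides. Starts lying on a side, centre line 30 mm above the bench, cap to the robot's left (+y) within 40 degrees.
- mat: Round black rubber drip mat fixed to the bench, diameter 130 mm, 5 mm thick, flat. Origin: centre of its underside, on the bench; z up. It starts empty.
- green_bottle: A second oil bottle of the same shape and size (60 x 60 x 155 mm), green with a black cap, standing upright; a bystander. Origin: centre of its base; z up to the cap.
- bearing: A loose steel ball bearing lying flat, outer diameter 62 mm, 17 mm high; a bystander. Origin: centre of its underside; z up.
Not all that is in view belongs to the job. Several things have the shape of the red_bottle; the one meant has the colours described above.

How it is judged:
By the outcome, as a careful person would: the job done as asked, in the order asked, and still so for the second after the job is handed in, with the robot touching nothing.
It also fails if it takes over 40 s, if anything falls off the work surface, if the arm or the gripper's body presses on something with over 40 N, if the wrist force passes 120 N, or if a joint passes its speed limit or range.

## Working session

There is one attempt and no reset: what is moved stays moved. The work goes in short steps, Python scripts to look and compute and a tool call to move; the robot and the scene stay as the last step left them, time stands still between calls to the robot, and variables do not carry over. Pictures are saved under pics/ and viewed, and the job is handed in when it is done.

Besides the shell and the picture viewer there is one more tool, called after "Request:" by a JSON object that holds its "method" and its "body". drive_tool: Moves the arm, as the interface text tells. Its arguments: {"type":"object","properties":{"steps":{"type":"array"},"squeeze":{"type":"number"}},"required":["steps"]}

```bash
mkdir -p pics; ls; cat > h.py <<'E'
import numpy as np, cv2
from cell import manip
def cam(n):
    c=manip.camera(n)
    return c
def att(c):
    a=np.array(c["attitude"],float)
    if a.shape==(3,3): return a
    from scipy.spatial.transform import Rotation as R
    return R.from_euler('xyz',a).as_matrix() if a.size==3 else R.from_quat(a).as_matrix()
def cloud(c):
    K=np.array(c["intrinsics"]); z=c["range_z"]
    v,u=np.mgrid[:z.shape[0],:z.shape[1]]
    p=np.stack([(u-K[0,2])/K[0,0]*z,(v-K[1,2])/K[1,1]*z,z],-1)
    return p@att(c).T+np.array(c["position"])
E
python3 - <<'E'
from h import *
print(manip.read_state(), manip.finger_overhang)
for n in["scene","side"]:
    c=cam(n); print(n,c["position"],c["attitude"],c["intrinsics"])
    cv2.imwrite(f"pics/{n}0.png",c["frame"][...,::-1]); np.savez(f"{n}0.npz",P=cloud(c),f=c["frame"],z=c["range_z"])
E
```

```text
pics
{'clock': 0.0, 'joints': array([-1.27157808e+00,  3.00461527e-01,  1.52161559e+00,  1.14987300e-05,
        1.32070098e+00, -6.66163166e-02]), 'qd': array([-0.00047678, -0.00035367,  0.00164284,  0.00029252, -0.00017814,
       -0.00038724]), 'effort': array([-1.27093477e-03, -5.31800687e+01, -3.52736199e+01,  7.07779988e-02,
        2.43757601e-02, -1.24771150e-04]), 'eef_pos': array([ 196.66626776, -513.36068957,  221.87697714]), 'eef_rot': array([-3.14041058e+00, -9.00243045e-05,  3.65831657e-01]), 'wrist_force': array([ 0.08437626,  0.31513084, -0.22180204]), 'moment': array([ 0.04090267, -0.01279736,  0.02741016]), 'finger_gap': 93.51361521461386} 17.0
scene [1218.57650197 -298.34443316  573.03101824] [-2.24291092 -0.01264079  1.12382381] [[357.02013907   0.         254.12174349]
 [  0.         357.02013907 192.7818605 ]
 [  0.           0.           1.        ]]
side [ 383.94760934 -445.87009099  579.05020152] [-2.38751271 -0.01395484 -0.50232572] [[353.93120291   0.         255.60693248]
 [  0.         353.93120291 189.93323565]
 [  0.           0.           1.        ]]
```

View pics/scene0.png

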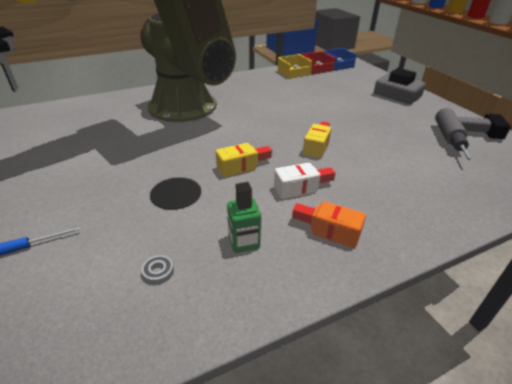

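View pics/side0.png

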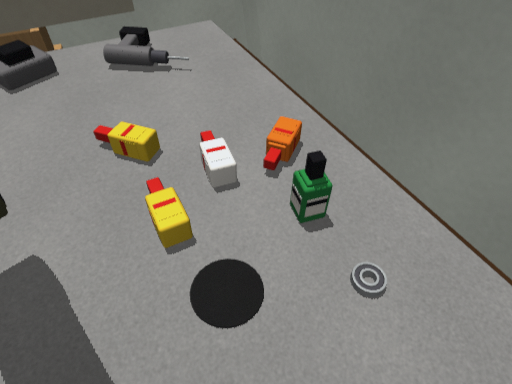

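The candidates in the scene view are yellow (240,158), yellow (318,138), orange (338,222) and white (298,180), all with red caps. The white one fits the "white bottle, red cap" description. Next I'll confirm it with a crop and measure.

```bash
python3 - <<'E'
from h import *
for n in["scene","side"]:
    d=np.load(f"{n}0.npz"); P,f,z=d["P"],d["f"],d["z"]
    hsv=cv2.cvtColor(f,cv2.COLOR_RGB2HSV); H,S,V=[hsv[...,i].astype(int) for i in range(3)]
    ok=(z>0)
    bench=ok&(abs(P[...,2])<8)&(S<60)&(V>60); print(n,"bench z",np.median(P[bench][:,2]))
    def rep(name,m):
        p=P[m]; print(name,len(p),"mean",p.mean(0).round(1),"min",np.percentile(p,2,axis=0).round(1),"max",np.percentile(p,98,axis=0).round(1))
    red=((H<6)|(H>174))&(S>180)&(V>90)
    box={"scene":(270,160,340,200),"side":(195,128,240,190)}[n]
    B=np.zeros(ok.shape,bool); B[box[1]:box[3],box[0]:box[2]]=1
    bot=ok&B&(P[...,2]>8)
    rep("all",bot); 
    cap=bot&red
    # keep cap by largest component
    k,l,st,ce=cv2.connectedComponentsWithStats(cap.astype(np.uint8)); 
    for i in range(1,k): 
        if st[i,4]>15: rep(f"red{ce[i].round()}",l==i)
    top=bot&(P[...,2]>54)
    rep("top",top)
    r=cv2.minAreaRect(P[top][:,:2].astype(np.float32)); print("rect",r)
    m=ok&(V<45)&(P[...,2]<12)&(P[...,2]>-3)
    k,l,st,ce=cv2.connectedComponentsWithStats(m.astype(np.uint8))
    for i in range(1,k):
        if st[i,4]>800:
            rep(f"dark{ce[i].round()}",l==i); print(cv2.minEnclosingCircle(P[l==i][:,:2].astype(np.float32)))
    g=ok&(H>40)&(H<85)&(S>120)&(P[...,2]>20)&(P[...,0]>350); rep("green",g)
    cv2.imwrite(f"pics/{n}_crop.png",cv2.resize(f[max(0,box[1]-20):box[3]+20,box[0]-20:box[2]+20,::-1],None,fx=5,fy=5,interpolation=2))
E
```

```text
scene bench z 2.360228528713378
all 1484 mean [621.3 125.4  45.4] min [580.6  69.3  11.3] max [641.  216.4  64.2]
red[326. 171.] 63 mean [622.2 200.8  46.3] min [611.4 184.9  44.1] max [631.9 216.4  48.4]
top 626 mean [612.2 116.7  61.4] min [577.5  70.6  54.5] max [639.5 167.2  64.6]
rect ((607.8214721679688, 122.87236022949219), (105.85487365722656, 62.955467224121094), 81.43360137939453)
green 329 mean [736.4 -82.6 104. ] min [ 700.4 -107.3   97. ] max [751.3 -54.6 110.5]
side bench z 2.7722053399917286
all 1456 mean [598.6 109.5  50.5] min [569.5  67.1  11.5] max [630.9 214.1  64.9]
red[207. 136.] 88 mean [613.8 201.6  46.6] min [601.3 186.4  43.8] max [626.6 217.9  48.6]
red[215. 149.] 34 mean [603.9 128.   63.9] min [586.3 123.1  61.9] max [622.9 134.2  65.2]
top 837 mean [600.9 112.5  62.2] min [571.5  69.4  55.5] max [632.6 164.5  65.1]
rect ((603.7359619140625, 117.6421127319336), (101.59523010253906, 61.21897888183594), 82.76410675048828)
dark[227. 293.] 3881 mean [ 487.1 -170.3    7.6] min [ 431.7 -225.2    5.4] max [ 545.  -110.9    9.7]
((488.9801330566406, -166.91233825683594), 63.94758987426758)
green 872 mean [705.3 -93.   91.7] min [ 685.2 -111.1   24.7] max [739.3 -54.6 110.8]
```

View pics/scene_crop.png

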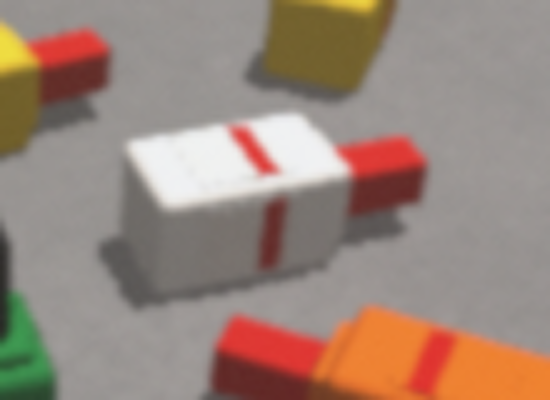

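```bash
python3 - <<'E'
from h import *
for n in["scene","side"]:
    d=np.load(f"{n}0.npz"); P,f,z=d["P"],d["f"],d["z"]
    m=(z>0)&(P[...,2]>12)&(P[...,0]>350)&(P[...,0]<850)&(abs(P[...,1])<420)&(P[...,2]<170)
    k,l,st,ce=cv2.connectedComponentsWithStats(m.astype(np.uint8))
    for i in range(1,k):
        if st[i,4]>60:
            p=P[l==i]; print(n,ce[i].round(),p.min(0).round(),p.max(0).round())
    V=f.max(-1); m=(z>0)&(V<50)&(P[...,2]<14)&(np.hypot(P[...,0]-488,P[...,1]+168)<90)
    p=P[m][:,:2]; print("mat",len(p),(np.percentile(p,1,axis=0)+np.percentile(p,99,axis=0))/2, cv2.minAreaRect(p.astype(np.float32)))
E
```

```text
scene [317. 139.] [384. 227.  12.] [514. 365.  66.]
scene [241. 157.] [425. -31.  12.] [488. 125.  66.]
scene [301. 178.] [571.  67.  12.] [643. 224.  66.]
scene [244. 219.] [ 690. -110.   12.] [756. -44. 159.]
scene [332. 221.] [696.  48.  12.] [841. 175.  66.]
scene [157. 268.] [ 694. -296.   12.] [ 755. -235.   21.]
mat 552 [ 496.887704   -173.40409514] ((498.6375732421875, -171.96298217773438), (116.59051513671875, 107.45804595947266), 23.723621368408203)
side [281. 141.] [694.  46.  12.] [836. 171.  66.]
side [129. 139.] [378. 226.  12.] [510. 364.  66.]
side [217. 159.] [568.  65.  12.] [637. 224.  66.]
side [311. 188.] [ 684. -112.   12.] [746. -45. 159.]
side [167. 213.] [421. -33.  12.] [483. 124.  66.]
side [369. 277.] [ 689. -298.   12.] [ 752. -237.   23.]
mat 3904 [ 488.48017328 -167.77144258] ((488.79547119140625, -166.8780517578125), (126.04210662841797, 126.13011169433594), 3.880897283554077)
```

Request:
{"method": "drive_tool", "body": {"steps": [{"delta_pos": [17.5, 30, 0], "yaw": 0.0446, "hand": 60}, {"delta_pos": [17.5, 30, 0], "yaw": 0.0446, "hand": 60}, {"delta_pos": [17.5, 30, 0], "yaw": 0.0446, "hand": 60}, {"delta_pos": [17.5, 30, 0], "yaw": 0.0446, "hand": 60}, {"delta_pos": [17.5, 30, 0], "yaw": 0.0446, "hand": 60}]}}

```text
clock: 0.52
eef_pos: [284.6, -362.0, 222.2]
eef_rot: [-3.141, -0.0, 0.591]
wrist_force: [-0.5, -0.0, 0.1]
finger_gap: 64.5
```

Request:
{"method": "drive_tool", "body": {"steps": [{"delta_pos": [17.5, 30, 0], "yaw": 0.0446, "hand": 60}, {"delta_pos": [17.5, 30, 0], "yaw": 0.0446, "hand": 60}, {"delta_pos": [17.5, 30, 0], "yaw": 0.0446, "hand": 60}, {"delta_pos": [17.5, 30, 0], "yaw": 0.0446, "hand": 60}, {"delta_pos": [17.5, 30, 0], "yaw": 0.0446, "hand": 60}]}}

```text
clock: 0.93
eef_pos: [372.1, -212.0, 222.4]
eef_rot: [-3.141, -0.0, 0.814]
wrist_force: [0.1, 0.1, -0.4]
finger_gap: 60.2
```

Request:
{"method": "drive_tool", "body": {"steps": [{"delta_pos": [17.5, 30, 0], "yaw": 0.0446, "hand": 60}, {"delta_pos": [17.5, 30, 0], "yaw": 0.0446, "hand": 60}, {"delta_pos": [17.5, 30, 0], "yaw": 0.0446, "hand": 60}, {"delta_pos": [17.5, 30, 0], "yaw": 0.0446, "hand": 60}, {"delta_pos": [17.5, 30, 0], "yaw": 0.0446, "hand": 60}]}}

```text
clock: 1.35
eef_pos: [459.7, -61.8, 222.4]
eef_rot: [-3.141, 0.0, 1.037]
wrist_force: [0.7, -1.4, -1.1]
finger_gap: 60.0
```

Request:
{"method": "drive_tool", "body": {"steps": [{"delta_pos": [17.5, 30, 0], "yaw": 0.0446, "hand": 60}, {"delta_pos": [17.5, 30, 0], "yaw": 0.0446, "hand": 60}, {"delta_pos": [17.5, 30, 0], "yaw": 0.0446, "hand": 60}, {"delta_pos": [17.5, 30, 0], "yaw": 0.0446, "hand": 60}, {"delta_pos": [17.5, 30, 0], "yaw": 0.0446, "hand": 60}]}}

```text
clock: 1.77
eef_pos: [547.1, 88.2, 222.1]
eef_rot: [-3.141, 0.0, 1.26]
wrist_force: [0.6, 0.0, -0.4]
finger_gap: 59.8
```

Request:
{"method": "drive_tool", "body": {"steps": [{"delta_pos": [17.5, 30, 0], "yaw": 0.0446, "hand": 60}, {"delta_pos": [17.5, 30, 0], "yaw": 0.0446, "hand": 60}, {"delta_pos": [17.5, 30, 0], "yaw": 0.0446, "hand": 60}, {"delta_pos": [17.5, 30, 0], "yaw": 0.0446, "hand": 60}, {"delta_pos": [0, 0, 0], "yaw": 0, "hand": 60}]}}

```text
clock: 2.18
eef_pos: [617.6, 210.8, 220.6]
eef_rot: [-3.14, -0.0, 1.442]
wrist_force: [-0.4, -0.5, -0.4]
finger_gap: 60.0
```

```bash
python3 - <<'E'
from h import *
c=cam("wrist"); print(c["position"],c["attitude"]); s=manip.read_state(); print(s["eef_pos"],s["eef_rot"])
cv2.imwrite("pics/w1.png",c["frame"][...,::-1])
P=cloud(c); f=c["frame"]; z=c["range_z"]
hsv=cv2.cvtColor(f,cv2.COLOR_RGB2HSV); H,S,V=[hsv[...,i].astype(int) for i in range(3)]
near=(z>0)&(P[...,0]>540)&(P[...,0]<680)&(P[...,1]>40)&(P[...,1]<250)
cap=near&((H<6)|(H>174))&(S>150)&(P[...,2]>38)&(P[...,2]<52)
if cap.sum(): p=P[cap]; print("cap",len(p),p.mean(0),p.min(0),p.max(0),cv2.minAreaRect(p[:,:2].astype(np.float32)))
top=near&(P[...,2]>55)&(P[...,2]<70)
if top.sum(): p=P[top]; print("top",len(p),p.mean(0),cv2.minAreaRect(p[:,:2].astype(np.float32)))
E
```

```text
[628.64784787 290.22338472 382.0030658 ] [ 2.86431555e+00  1.65991785e-03 -1.27540849e-01]
[616.86793867 208.598456   220.67989894] [-3.13957714e+00  7.04570497e-04  1.43938564e+00]
cap 1164 [617.14115147 201.21903252  43.0267999 ] [601.28902315 176.02909263  38.20773136] [632.95367435 224.82177353  45.53103471] ((617.3143920898438, 200.325927734375), (47.385196685791016, 26.26837921142578), 82.01394653320312)
top 4717 [606.68625136 123.18034236  59.13485908] ((606.1964111328125, 120.06336975097656), (99.33329772949219, 59.08882141113281), 82.36643981933594)
```

View pics/w1.png

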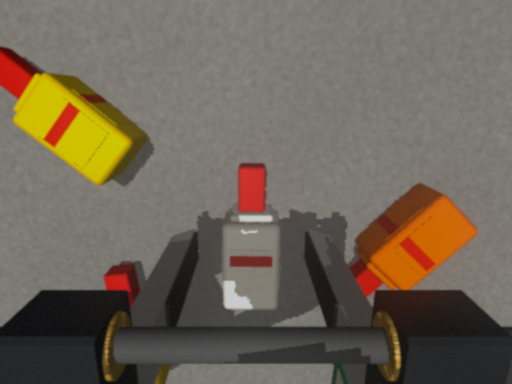

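The wrist view shows the white bottle's red cap at pixels (252,188), between the fingers. The cap centre is (617,200) and the axis is at 82°, which agrees with the other cameras. I'll go down onto the cap.

Request:
{"method": "drive_tool", "body": {"steps": [{"delta_pos": [1, 0, -38], "yaw": 0, "hand": 60}, {"delta_pos": [0, 0, -38], "yaw": 0, "hand": 60}, {"delta_pos": [0, 0, -38], "yaw": 0, "hand": 60}, {"delta_pos": [0, 0, -38], "yaw": 0, "hand": 60}, {"delta_pos": [0, 0, -20], "yaw": 0, "hand": 60}]}}

```text
clock: 2.65
eef_pos: [615.5, 204.8, 45.9]
eef_rot: [-3.137, 0.002, 1.435]
wrist_force: [-0.1, -0.6, -0.4]
finger_gap: 59.9
```

Request:
{"method": "drive_tool", "body": {"steps": [{"delta_pos": [0, 0, -10], "yaw": 0, "hand": 60}, {"delta_pos": [0, 0, -10], "yaw": 0, "hand": 60}, {"delta_pos": [0, 0, 0], "yaw": 0, "hand": 60}]}}

```text
clock: 2.9
eef_pos: [617.4, 205.8, 29.7]
eef_rot: [-3.141, 0.0, 1.435]
wrist_force: [-0.0, 0.5, -0.1]
finger_gap: 60.1
```

Request:
{"method": "drive_tool", "body": {"steps": [{"delta_pos": [0, 0, 0], "yaw": 0, "hand": 20}, {"delta_pos": [0, 0, 0], "yaw": 0, "hand": 20}, {"delta_pos": [0, 0, 0], "yaw": 0, "hand": 20}, {"delta_pos": [0, 0, 0], "yaw": 0, "hand": 20}, {"delta_pos": [0, 0, 0], "yaw": 0, "hand": 20}], "squeeze": 5}}

```text
clock: 3.32
eef_pos: [618.0, 206.5, 31.1]
eef_rot: [3.141, -0.0, 1.436]
wrist_force: [0.1, 0.5, -0.5]
finger_gap: 30.1
```

Request:
{"method": "drive_tool", "body": {"steps": [{"delta_pos": [0, 0, 0], "yaw": 0, "hand": 20}, {"delta_pos": [0, 0, 0], "yaw": 0, "hand": 20}, {"delta_pos": [0, 0, 3], "yaw": 0, "hand": 20}, {"delta_pos": [0, 0, 5], "yaw": 0, "hand": 20}, {"delta_pos": [0, 0, 5], "yaw": 0, "hand": 20}]}}

```text
clock: 3.73
eef_pos: [617.6, 206.3, 43.7]
eef_rot: [-3.141, 0.0, 1.436]
wrist_force: [-0.1, -0.8, -1.6]
finger_gap: 28.1
```

Request:
{"method": "drive_tool", "body": {"steps": [{"delta_pos": [-1, -7.4, 12.5], "yaw": 0, "hand": 20}, {"delta_pos": [-1, -7.4, 12.5], "yaw": 0, "hand": 20}, {"delta_pos": [-1.1, -8, 11.5], "yaw": 0, "hand": 20}, {"delta_pos": [-1.1, -8, 11.5], "yaw": 0, "hand": 20}, {"delta_pos": [0, 0, 0], "yaw": 0, "hand": 20}]}}

```text
clock: 4.15
eef_pos: [614.6, 174.0, 94.9]
eef_rot: [3.138, -0.001, 1.435]
wrist_force: [0.4, 1.4, 1.4]
finger_gap: 27.9
```

```bash
python3 - <<'E'
from h import *
c=cam("scene"); cv2.imwrite("pics/s2.png",cv2.resize(c["frame"][80:280,180:420,::-1],None,fx=3,fy=3))
print(manip.read_state()["wrist_force"])
E
```

```text
[1.60042405 0.60996232 1.53732961]
```

View pics/s2.png

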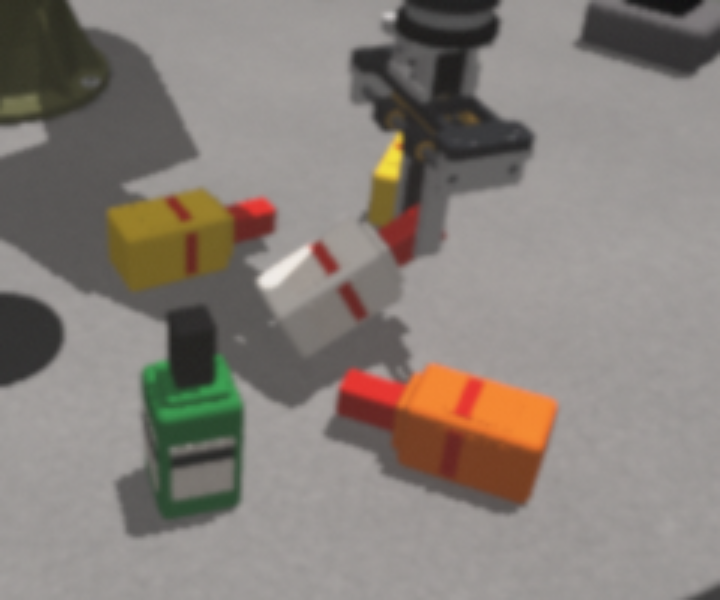

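The crop shows the bottle pivoting as planned: cap between the fingers at (405,235), base edge on the bench, tilted about 30°. I'll continue the arc.

Request:
{"method": "drive_tool", "body": {"steps": [{"delta_pos": [-1.4, -10, 9.8], "yaw": 0, "hand": 20}, {"delta_pos": [-1.4, -10, 9.8], "yaw": 0, "hand": 20}, {"delta_pos": [-1.6, -12, 7.6], "yaw": 0, "hand": 20}, {"delta_pos": [-1.6, -12, 7.6], "yaw": 0, "hand": 20}, {"delta_pos": [0, 0, 0], "yaw": 0, "hand": 20}]}}

```text
clock: 4.62
eef_pos: [608.0, 129.2, 128.2]
eef_rot: [3.14, -0.0, 1.434]
wrist_force: [-0.3, 0.1, 1.3]
finger_gap: 28.0
```

Request:
{"method": "drive_tool", "body": {"steps": [{"delta_pos": [-1.8, -13, 5], "yaw": 0, "hand": 20}, {"delta_pos": [-1.8, -13, 5], "yaw": 0, "hand": 20}, {"delta_pos": [-1.9, -13.5, 2.5], "yaw": 0, "hand": 20}, {"delta_pos": [-1.9, -13.5, 2], "yaw": 0, "hand": 20}, {"delta_pos": [0, 0, 0], "yaw": 0, "hand": 20}]}}

```text
clock: 5.03
eef_pos: [599.8, 75.8, 140.9]
eef_rot: [-3.141, 0.001, 1.434]
wrist_force: [0.4, 0.3, -0.7]
finger_gap: 27.8
```

```bash
python3 - <<'E'
from h import *
c=cam("scene"); cv2.imwrite("pics/s3.png",cv2.resize(c["frame"][80:280,180:420,::-1],None,fx=3,fy=3))
s=manip.read_state();print(s["wrist_force"],s["eef_pos"])
E
```

```text
[-0.17618761 -0.04958353 -1.74966211] [599.92716124  76.96703572 140.69492122]
```

View pics/s3.png

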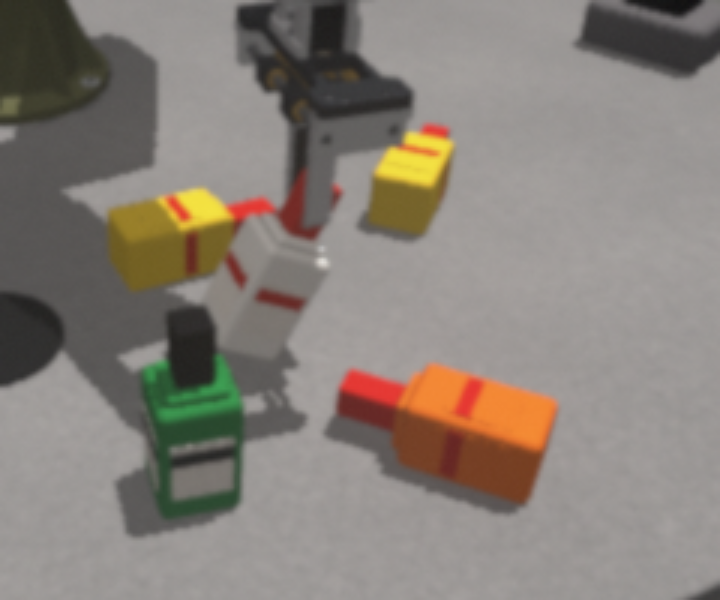

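Request:
{"method": "drive_tool", "body": {"steps": [{"delta_pos": [-1.4, -10, -1], "yaw": 0, "hand": 20}, {"delta_pos": [-1.4, -10, -2], "yaw": 0, "hand": 20}, {"delta_pos": [-1.4, -10, -2], "yaw": 0, "hand": 20}, {"delta_pos": [-1.2, -8, -2], "yaw": 0, "hand": 20}, {"delta_pos": [0, 0, 0], "yaw": 0, "hand": 20}]}}

```text
clock: 5.5
eef_pos: [594.6, 38.8, 133.9]
eef_rot: [3.141, 0.0, 1.435]
wrist_force: [-0.7, -0.9, 2.9]
finger_gap: 28.1
```

```bash
cat > look.py <<'E'
from h import *
import sys
n=sys.argv[1]
for k in ["scene","side"]:
    c=cam(k); 
    s=manip.read_state()
    # project tool
    R=att(c);q=(np.array(s["eef_pos"])-[0,0,60]-np.array(c["position"]))@R;K=c["intrinsics"];u=int(K[0,0]*q[0]/q[2]+K[0,2]);v=int(K[1,1]*q[1]/q[2]+K[1,2])
    u0=int(np.clip(u-65,0,382));v0=int(np.clip(v-70,0,244))
    print(k,u0,v0)
    cv2.imwrite(f"pics/{k}_{n}.png",cv2.resize(c["frame"][v0:v0+140,u0:u0+130,::-1],None,fx=3,fy=3,interpolation=2))
a=cv2.imread(f"pics/scene_{n}.png");b=cv2.imread(f"pics/side_{n}.png")
cv2.imwrite(f"pics/both_{n}.png",np.hstack([a,b]))
print(s["wrist_force"],s["eef_pos"],s["clock"])
E
python3 look.py 4
```

```text
scene 200 102
side 163 101
[-2.09062988 -1.25117868  3.08530003] [594.71534589  39.81191939 133.87517574] 5.6
```

View pics/both_4.png

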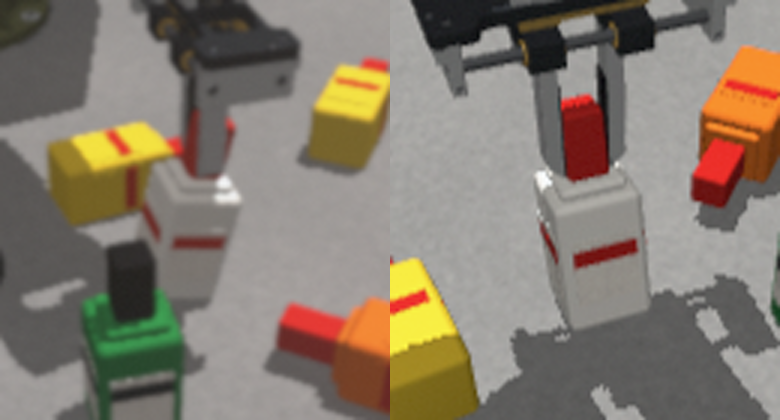

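Both views show the bottle nearly vertical on the bench, cap gripped. I'll measure the remaining tilt.

```bash
cat > tilt.py <<'E'
from h import *
def tilt(zoff=0):
    s=manip.read_state(); t=np.array(s["eef_pos"])
    for k in ["scene","side"]:
        c=cam(k); P=cloud(c); f=c["frame"].astype(int); z=c["range_z"]
        d=P-t
        sat=f.max(-1)-f.min(-1)
        m=(z>0)&(np.hypot(d[...,0],d[...,1])<50)&(d[...,2]>-125)&(d[...,2]<-40)&(sat<40)
        p=P[m]
        print(k,len(p),"rng",p.min(0).round(),p.max(0).round())
        # centre per height slice via face plane RANSAC
        rng=np.random.default_rng(0); q=p.copy()
        for _ in range(2):
            best=None
            for i in range(400):
                a=q[rng.choice(len(q),3,False)]; n=np.cross(a[1]-a[0],a[2]-a[0]); L=np.linalg.norm(n)
                if L<300: continue
                n/=L; inl=abs((q-a[0])@n)<1.5
                if best is None or inl.sum()>best.sum(): best=inl
            pp=q[best]; ce=pp.mean(0); n=np.linalg.svd(pp-ce,full_matrices=False)[2][2]
            n*=np.sign(n@(np.array(c["position"])-ce))
            print("  plane",len(pp),"normal",n.round(3),"elev deg",np.degrees(np.arcsin(n[2])).round(1),"az",np.degrees(np.arctan2(n[1],n[0])).round(1),"c",ce.round(1))
            q=q[~best]
            if len(q)<60: break
tilt()
E
python3 tilt.py
```

```text
scene 632 rng [566.  -6.  10.] [629.  59.  94.]
  plane 381 normal [ 0.993 -0.119 -0.001] elev deg -0.1 az -6.8 c [623.5  24.3  54.2]
  plane 120 normal [-0.112 -0.965  0.236] elev deg 13.7 az -96.6 c [593.7   0.   73.8]
side 581 rng [558. -10.  13.] [620.  61.  94.]
  plane 345 normal [-0.145 -0.962  0.23 ] elev deg 13.3 az -98.6 c [587.   -1.8  69.5]
  plane 136 normal [-0.993  0.12   0.01 ] elev deg 0.6 az 173.1 c [561.5  26.7  61.3]
```

The bottle still leans about 13.5° toward +y, so it is under-rotated. I'll move about 32 mm further along the arc.

Request:
{"method": "drive_tool", "body": {"steps": [{"delta_pos": [-1.1, -8, 0], "yaw": 0, "hand": 20}, {"delta_pos": [-1.1, -8, 0], "yaw": 0, "hand": 20}, {"delta_pos": [-1.1, -8, -1], "yaw": 0, "hand": 20}, {"delta_pos": [-1.1, -8, -2], "yaw": 0, "hand": 20}, {"delta_pos": [0, 0, -1], "yaw": 0, "hand": 20}]}}

```text
clock: 6.12
eef_pos: [590.1, 6.7, 129.7]
eef_rot: [-3.141, 0.001, 1.435]
wrist_force: [-2.1, -0.5, 7.0]
finger_gap: 28.2
```

```bash
python3 tilt.py; python3 look.py 5
```

```text
scene 493 rng [568. -21.   5.] [629.  40.  90.]
  plane 335 normal [ 0.992 -0.125 -0.003] elev deg -0.2 az -7.2 c [621.7  12.4  52.1]
  plane 70 normal [ 0.991 -0.135  0.001] elev deg 0.1 az -7.7 c [619.6  13.7  58.9]
side 846 rng [541. -42.   5.] [635.  40.  90.]
  plane 581 normal [-0.141 -0.989  0.032] elev deg 1.8 az -98.1 c [583.7 -19.6  49.5]
  plane 166 normal [-0.994  0.111  0.005] elev deg 0.3 az 173.7 c [558.6   6.9  50.5]
scene 188 105
side 168 112
[-2.30687514 -0.7923903   4.21208516] [590.27736008   8.14933685 129.91016544] 6.3167
```

View pics/both_5.png

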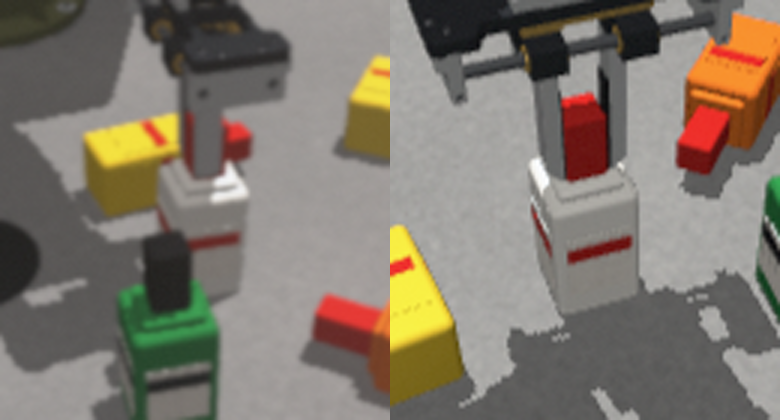

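The bottle is upright on the bench, within about 2°, with the cap between the fingers. I'll firm up the grip and lift.

Request:
{"method": "drive_tool", "body": {"steps": [{"delta_pos": [0, 0, 0], "yaw": 0, "hand": 15}, {"delta_pos": [0, 0, 0], "yaw": 0, "hand": 15}, {"delta_pos": [0, 0, 5], "yaw": 0, "hand": 15}, {"delta_pos": [0, 0, 15], "yaw": 0, "hand": 15}, {"delta_pos": [0, 0, 20], "yaw": 0, "hand": 15}], "squeeze": 30}}

```text
clock: 6.73
eef_pos: [589.6, 9.0, 168.6]
eef_rot: [-3.138, -0.0, 1.436]
wrist_force: [0.2, 0.1, -1.2]
finger_gap: 28.1
```

Request:
{"method": "drive_tool", "body": {"steps": [{"delta_pos": [-6, -11, 10], "yaw": 0, "hand": 15}, {"delta_pos": [-12, -21, 5], "yaw": 0, "hand": 15}, {"delta_pos": [-14, -25, 0], "yaw": 0, "hand": 15}, {"delta_pos": [-14, -25, 0], "yaw": 0, "hand": 15}, {"delta_pos": [-14, -25, 0], "yaw": 0, "hand": 15}]}}

```text
clock: 7.15
eef_pos: [529.0, -99.6, 184.6]
eef_rot: [-3.141, -0.0, 1.437]
wrist_force: [0.7, -0.9, -1.4]
finger_gap: 27.5
```

Request:
{"method": "drive_tool", "body": {"steps": [{"delta_pos": [-14, -25, 0], "yaw": 0, "hand": 15}, {"delta_pos": [-14, -25, 0], "yaw": 0, "hand": 15}, {"delta_pos": [-8, -14, 0], "yaw": 0, "hand": 15}, {"delta_pos": [-3, -5, 0], "yaw": 0, "hand": 15}, {"delta_pos": [0, 0, 0], "yaw": 0, "hand": 15}]}}

```text
clock: 7.57
eef_pos: [490.6, -168.4, 184.7]
eef_rot: [-3.142, -0.0, 1.434]
wrist_force: [0.6, -0.0, -1.6]
finger_gap: 28.1
```

```bash
python3 tilt.py; python3 look.py 6;  python3 -c "
from h import *
print(manip.read_state())"
```

```text
scene 743 rng [ 471. -199.   60.] [ 527. -136.  145.]
  plane 482 normal [ 0.989 -0.15  -0.009] elev deg -0.5 az -8.6 c [ 520.9 -170.1  102.8]
  plane 123 normal [ 0.999 -0.031 -0.012] elev deg -0.7 az -1.8 c [ 521.8 -165.1  103.3]
side 1078 rng [ 457. -200.   62.] [ 516. -138.  145.]
  plane 880 normal [-0.141 -0.989  0.036] elev deg 2.1 az -98.1 c [ 485.1 -195.   106.1]
  plane 144 normal [-0.995  0.105  0.004] elev deg 0.2 az 174.0 c [ 459.2 -171.9  109.2]
scene 103 82
side 159 182
[-0.11712726  1.23306524 -2.27860426] [ 491.67907169 -166.61053461  184.65795854] 7.7667
{'clock': 7.7667, 'joints': array([-3.97363529e-01,  2.66344994e-01,  1.65514635e+00,  1.89868077e-04,
        1.22017123e+00, -2.63882504e-01]), 'qd': array([ 0.00300891,  0.00158563, -0.00325758,  0.00083125,  0.00055677,
       -0.00153851]), 'effort': array([-5.91699723e-01, -5.07508349e+01, -3.44504893e+01,  5.57168748e-02,
        3.51673015e-02,  1.29520267e-03]), 'eef_pos': array([ 491.67907169, -166.61053461,  184.65795854]), 'eef_rot': array([-3.14157165e+00, -1.90379519e-04,  1.43725008e+00]), 'wrist_force': array([-0.11712726,  1.23306524, -2.27860426]), 'moment': array([-0.02289463, -0.06950694, -0.04246959]), 'finger_gap': 27.966918310023374}
```

View pics/both_6.png

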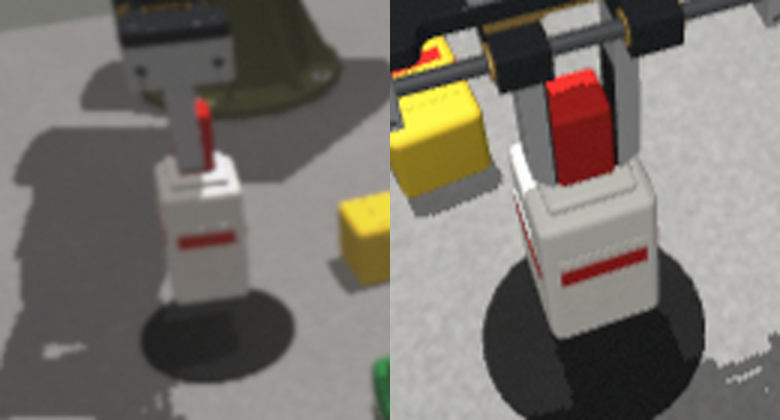

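The bottle is upright and centred over the mat. I'll lower it.

Request:
{"method": "drive_tool", "body": {"steps": [{"delta_pos": [0, 0, -12], "yaw": 0, "hand": 15}, {"delta_pos": [0, 0, -12], "yaw": 0, "hand": 15}, {"delta_pos": [0, 0, -10], "yaw": 0, "hand": 15}, {"delta_pos": [0, 0, -6], "yaw": 0, "hand": 15}, {"delta_pos": [0, 0, -3], "yaw": 0, "hand": 15}]}}

```text
clock: 8.18
eef_pos: [491.3, -166.9, 140.8]
eef_rot: [-3.14, -0.0, 1.437]
wrist_force: [0.2, 0.1, -2.0]
finger_gap: 27.7
```

Request:
{"method": "drive_tool", "body": {"steps": [{"delta_pos": [0, 0, -2], "yaw": 0, "hand": 15}, {"delta_pos": [0, 0, -2], "yaw": 0, "hand": 15}, {"delta_pos": [0, 0, 0], "yaw": 0, "hand": 15}, {"delta_pos": [0, 0, 0], "yaw": 0, "hand": 15}], "squeeze": 10}}

```text
clock: 8.52
eef_pos: [491.5, -167.5, 138.1]
eef_rot: [3.141, 0.0, 1.436]
wrist_force: [0.6, -0.2, -1.4]
finger_gap: 27.9
```

Request:
{"method": "drive_tool", "body": {"steps": [{"delta_pos": [0, 0, -1], "yaw": 0, "hand": 15}, {"delta_pos": [0, 0, -1], "yaw": 0, "hand": 15}, {"delta_pos": [0, 0, 0], "yaw": 0, "hand": 15}]}}

```text
clock: 8.77
eef_pos: [491.3, -167.4, 135.7]
eef_rot: [-3.142, -0.0, 1.436]
wrist_force: [0.0, 0.0, -1.8]
finger_gap: 27.9
```

Request:
{"method": "drive_tool", "body": {"steps": [{"delta_pos": [0, 0, -1], "yaw": 0, "hand": 15}, {"delta_pos": [0, 0, 0], "yaw": 0, "hand": 15}, {"delta_pos": [0, 0, 0], "yaw": 0, "hand": 15}]}}

```text
clock: 9.02
eef_pos: [491.4, -167.4, 134.9]
eef_rot: [3.141, 0.0, 1.436]
wrist_force: [-0.9, -1.1, 0.0]
finger_gap: 28.0
```

Contact is starting. I'll press a little further with a light grip to flatten the base.

Request:
{"method": "drive_tool", "body": {"steps": [{"delta_pos": [0, 0, -1], "yaw": 0, "hand": 15}, {"delta_pos": [0, 0, 0], "yaw": 0, "hand": 15}, {"delta_pos": [0, 0, 0], "yaw": 0, "hand": 15}], "squeeze": 4}}

```text
clock: 9.27
eef_pos: [491.5, -167.6, 134.1]
eef_rot: [3.141, 0.0, 1.436]
wrist_force: [-1.1, -0.9, 4.8]
finger_gap: 27.8
```

```bash
python3 tilt.py; python3 look.py 7
```

```text
scene 676 rng [ 461. -214.    9.] [ 537. -131.   94.]
  plane 462 normal [ 0.991 -0.132 -0.015] elev deg -0.9 az -7.6 c [ 522.1 -168.4   51.6]
  plane 80 normal [ 0.991 -0.135 -0.02 ] elev deg -1.1 az -7.8 c [ 519.9 -168.1   64.9]
side 938 rng [ 442. -216.    9.] [ 539. -134.   94.]
  plane 712 normal [-0.142 -0.989  0.031] elev deg 1.8 az -98.2 c [ 485.4 -195.1   54.8]
  plane 123 normal [-0.994  0.105  0.007] elev deg 0.4 az 174.0 c [ 459.5 -171.5   59.7]
scene 105 100
side 161 200
[-1.89482213 -1.00653624  6.07526535] [ 491.47572815 -167.58675911  134.09441598] 9.4667
```

View pics/both_7.png

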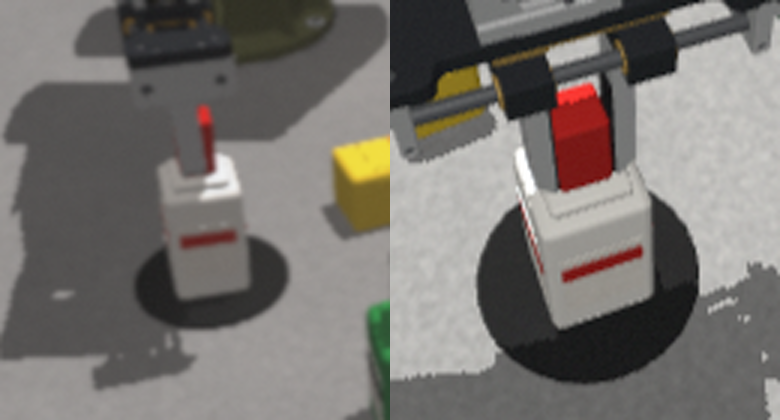

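The bottle is seated on the mat with clear rubber all round. I'll release and go straight up.

Request:
{"method": "drive_tool", "body": {"steps": [{"delta_pos": [0, 0, 0.5], "yaw": 0, "hand": 28}, {"delta_pos": [0, 0, 0], "yaw": 0, "hand": 32}, {"delta_pos": [0, 0, 0], "yaw": 0, "hand": 45}, {"delta_pos": [0, 0, 0], "yaw": 0, "hand": 60}, {"delta_pos": [0, 0, 0], "yaw": 0, "hand": 60}]}}

```text
clock: 9.88
eef_pos: [491.3, -167.3, 134.1]
eef_rot: [-3.141, -0.0, 1.436]
wrist_force: [0.3, -0.0, 0.2]
finger_gap: 48.6
```

Request:
{"method": "drive_tool", "body": {"steps": [{"delta_pos": [0, 0, 0], "yaw": 0, "hand": 60}, {"delta_pos": [0, 0, 10], "yaw": 0, "hand": 60}, {"delta_pos": [0, 0, 15], "yaw": 0, "hand": 60}, {"delta_pos": [0, 0, 20], "yaw": 0, "hand": 60}, {"delta_pos": [0, 0, 20], "yaw": 0, "hand": 60}]}}

```text
clock: 10.3
eef_pos: [491.2, -167.3, 200.6]
eef_rot: [-3.141, -0.0, 1.436]
wrist_force: [0.5, 0.1, 0.3]
finger_gap: 59.9
```

Request:
{"method": "drive_tool", "body": {"steps": [{"delta_pos": [0, 0, 25], "yaw": 0, "hand": 60}, {"delta_pos": [0, 0, 25], "yaw": 0, "hand": 60}, {"delta_pos": [0, 0, 20], "yaw": 0, "hand": 60}, {"delta_pos": [0, 0, 0], "yaw": 0, "hand": 60}, {"delta_pos": [0, 0, 0], "yaw": 0, "hand": 60}]}}

```text
clock: 10.72
eef_pos: [491.5, -167.5, 270.4]
eef_rot: [3.14, 0.001, 1.436]
wrist_force: [-0.3, 0.3, -0.5]
finger_gap: 59.8
```

```bash
python3 - <<'E'
from h import *
print(manip.read_state()["eef_pos"],manip.read_state()["clock"])
im=[]
for n in["scene","side"]:
    c=cam(n); P=cloud(c); f=c["frame"]; z=c["range_z"]; im.append(f[...,::-1])
    m=(z>0)&(P[...,2]>12)&(P[...,0]>350)&(P[...,0]<850)&(abs(P[...,1])<420)&(P[...,2]<170)
    k,l,st,ce=cv2.connectedComponentsWithStats(m.astype(np.uint8))
    for i in range(1,k):
        if st[i,4]>60:
            p=P[l==i]; print(n,ce[i].round(),p.min(0).round(),p.max(0).round())
cv2.imwrite("pics/final.png",cv2.resize(np.hstack(im),(800,300)))
cv2.imwrite("pics/final_side.png",cv2.resize(im[1][180:384,130:330],None,fx=2.9,fy=2.9))
E
```

```text
[ 491.47609751 -167.45925118  270.35204844] 10.7167
scene [317. 139.] [381. 227.  12.] [513. 364.  65.]
scene [172. 170.] [ 465. -199.   12.] [ 529. -134.  163.]
scene [241. 157.] [424. -31.  12.] [488. 125.  66.]
scene [244. 219.] [ 690. -111.   12.] [757. -44. 159.]
scene [332. 221.] [697.  48.  12.] [841. 175.  66.]
scene [157. 268.] [ 693. -296.   12.] [ 756. -235.   21.]
side [280. 146.] [694.  47.  12.] [837. 137.  67.]
side [110. 138.] [378. 248.  12.] [443. 362.  64.]
side [151. 141.] [465. 226.  20.] [510. 266.  62.]
side [311. 188.] [ 684. -113.   12.] [748. -45. 159.]
side [167. 213.] [421. -33.  12.] [483. 124.  66.]
side [226. 271.] [ 457. -201.   13.] [ 522. -135.  165.]
side [369. 278.] [ 689. -298.   12.] [ 751. -236.   22.]
```

View pics/final.png

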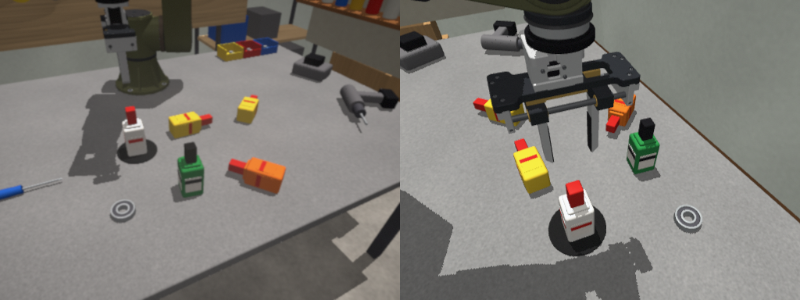

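View pics/final_side.png

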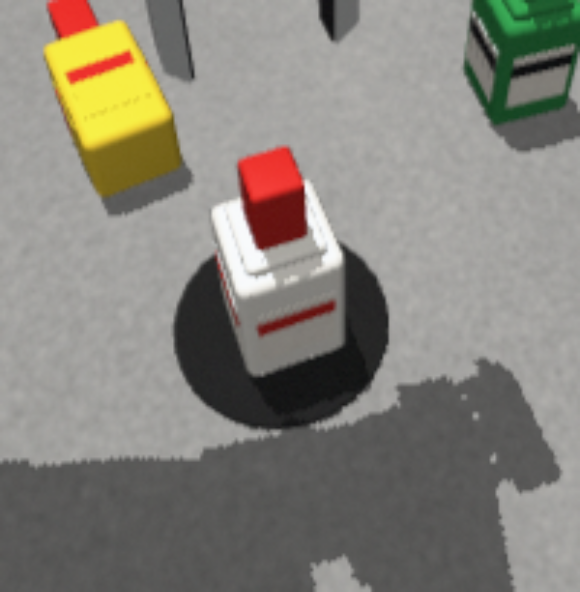

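The white bottle stands alone on the mat at (290,300) in the crop, with black rubber all round its base. The gripper is clear above it and the other objects are where they were.

```bash
python3 -c "
from cell import manip
print(manip.sign_off())"
```

```text
the job is handed in; nothing more can be done
None
```

The white bottle with the red cap is standing upright on the drip mat, released, and the job is handed in at about 10.8 s of the 40 s allowed.

**What I did:** I gripped the cap lightly and pivoted the bottle upright on its base edge. One look showed it still about 13° short, so I moved it further along the arc. I then gripped it firmly, carried it over, lowered it onto the mat until the wrist felt contact, let go and went straight up.

**Last checks:**
- **Position:** the bottle is centred at about (493, -167), within about 2–3 mm of the measured mat centre. Its top reads 163–165 mm, against 160 mm expected for the bottle on the mat; depth heights read 2–5 mm high throughout.
- **Clearance:** mat is visible all round the base in the side view. The gripper is well above the cap with no contact force beyond noise.
- **Bystanders:** the green bottle and the bearing read within 2 mm of where they started.

**Disagreements:**
- The scene and side cameras differ by about 5–8 mm in x, so I averaged them.
- The last tilt measurement, taken before release, showed a lean of about 1–2°. It was much the same on the bench and in the air, so I put it down to camera calibration. I did not repeat it after letting go, when the pictures showed the bottle upright.

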